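Slide the battery into its bay

TASK

Push the small black battery across the bench, through the narrow gap between the two low aluminium brackets, until it stands fully home with its front end square against the stop rail behind them. Only push it: it slides on the bench and is never lifted or tipped over. Leave the other things on the bench where they are.

Things in the scene. Friction and masses are not known exactly. Their poses are not given: they have to be found in the camera images.
- battery: small sealed battery: black block with pale label band and two short tabs on top; 97 mm long (its x), 44 wide (y), 52 high, edges rounded 3 mm, about 0.55 kg, loose. Origin: centre of the underside, z up. Starts in front of the gap (bay x about -160 mm), up to 35 mm off the gap's centre line and turned up to 0.35 rad; its +x end (with the tabs) points roughly to the gap
- bay: bare aluminium bay screwed to the bench. Origin: on the bench, mid-gap, z up; +x is the way the battery goes through, y across. Two brackets, inner faces at y = +24 and -24 mm (gap 48 mm), 24 high, 12 thick, from x = -26 to +26 mm, ends rounded 6 mm, 3 mm thick feet outwards to |y| = 61 mm. Battery home: origin at x = +76.5 mm, y = 0, wholly beyond the brackets
- stop (a point): middle of the stop rail's near face, at bench level, 125 mm beyond the mid-gap point along the bay's x, same axes as the bay. The rail is a fixed aluminium upright 30 mm high, 120 mm wide along y; the battery's front end comes flat against it
- meter: multimeter lying on the bench beside the bay, 150 x 75 x 34 mm, loose; not to be disturbed. Origin: centre of the underside
- screwdriver: screwdriver lying on the bench on the other side of the bay, loose; not to be disturbed. Origin: under its middle
- jar: clear screw jar, 56 mm across and 65 mm high, loose; not to be disturbed. Origin: centre of the underside
- spray: spray can standing upright, 52 mm across and 160 mm high, loose; not to be disturbed. Origin: centre of the underside
There are look-alikes about, which are no part of the job. Of the things like the bay, leave any that is green; of the rest the larger one is meant.

How it is judged (in metres and radians):
On the way:
1. the battery passes lengthwise through the gap between the two brackets (x of battery in the frame of bay between -0.045 and 0.045 m and y of battery in the frame of bay between -0.007 and 0.007 m and angle between the x axis of battery and the x axis of bay, either way round below 0.15 rad), for 0.1 s.
At the end, for the whole second after the job is handed in: The battery stands at rest on the bench beyond the brackets, its front end within 5 mm of the stop rail, within 12 mm of the gap's centre line and square to the rail within 0.09 rad (5 degrees) (x of battery in the frame of bay between 0.0715 and 0.081 m and y of battery in the frame of bay between -0.012 and 0.012 m and angle between the x axis of battery and the x axis of bay, either way round below 0.09 rad and z of battery in the frame of bay below 0.005 m and angle between battery's own z axis and vertical below 0.06 rad and linear speed of battery below 0.01 m/s); the robot touches nothing.
It fails at once if the battery is lifted more than 10 mm off the bench (height (world z) of battery above 0.01 m).
It fails at once if the battery is tipped by more than 0.25 rad (angle between battery's own z axis and vertical above 0.25 rad).
It fails at once if the multimeter, screwdriver, screw jar or spray can is moved more than 20 mm (distance of any of meter, screwdriver, jar, spray from where it was at the start of the episode above 0.02 m).
It also fails if it takes over 64 s, if anything falls off the work surface, if the arm or the gripper's body presses on something with over 40 N, if the wrist force passes 120 N, or if a joint passes its speed limit or range.

ROBOT

A 6-joint arm with a two-finger parallel gripper is mounted at the origin on the work surface. World frame = base frame: x ahead of the robot, y to its left, z up, the work surface at z = 0. Lengths are in mm, angles in degrees, forces in N, time in s.
With the tool pointing down it reaches from about 350 to 850 mm from the base axis. Payload 8.1 kg.
Tool frame: the origin (TCP) lies midway between the tips of the shut fingers; the grasp point (between the pads) lies 19 mm behind it; z points along the fingers, y is the direction in which the jaws open and shut (so a half turn about z gives the same grasp; the last joint's range is limited). The gripper opens to 85 mm and grips with 20 to 120 N. Pads are 22 mm wide; open, the fingers measure 114 mm over their backs; the gripper's body (76 mm by 85 mm) begins 54 mm behind the grasp point. The pads swing forward as they close: fully open they stand 13 mm farther back than shut.
Start: joints at [69.305, 7.471, 85.268, -0, 87.261, -4.893], TCP at [163.368, 577.335, 231.292] pointing down, gripper open.
Joint ranges: [-169.43, 169.43], [-51.17, 129.36], [1.28, 143.12], [-76.62, 256.62], [0, 156.53], [-152.29, 152.29]. Speed limits (degrees/s): [136.94, 136.94, 159.86, 180, 180, 180].

INTERFACE

Orientations are given as [roll, pitch, yaw] about the fixed x, y, z axes, in that order (R = Rz(yaw) Ry(pitch) Rx(roll)).
In Python, from bench import telemetry, snapshot, camera_params, job gives the robot as it stands. The module is installed in compiled form; this text tells all that it offers.
- The arm moves only by the shell command python3 -m jog 'ROWS' [FORCE]. ROWS is JSON, a list that holds one entry, the list of rows, each a list of 7 numbers: the shift along the tool's x, y, z in units of 50 mm (1.0 is 50 mm), then the turn, a rotation vector about the tool's x, y, z in units of 2 pi rad (1.0 is 2 pi rad), then the opening, from 0 (shut) to 1 (fully open). In form: [[[dx, dy, dz, rx, ry, rz, claw], ...]]. A call has 1 to 12 rows; each row shifts and turns the commanded pose from where the row before left it, along the tool's axes as they then stand; what a row does not reach is not made up. A row lasts 1/8 s, in which the tool goes at most 62.5 mm and 10.7 degrees, less where a joint would pass 70% of its speed; a pose out of reach is approached as far as the arm can. A call with a number of a shift or a turn outside -1 to 1 is refused whole. A call with a gripper value outside its range is refused whole. The fingers move at their own pace and stop on an object; FORCE is the grip in N (left out, the last holds). Time passes only in rows, so rows that do not move let the fingers close. It gives the time, the measured TCP pose, the force and the opening at its end, in the units of the state.
- telemetry.sense(): the state, without advancing time (a new reading comes with each control period).
- snapshot(name): name is "side" or "top"; returns (picture, depth): 384x512x3 uint8, red, green, blue; 384x512 float32, mm along the optical axis (not along the pixel's ray), 0 where there is no reading.
- camera_params(name): a dict with "K" (3x3 intrinsics, pixels), "extrinsics" (4x4, takes a point from camera to world coordinates). Camera axes: x right, y down, z forward; pixel columns grow to the right and rows downward; lengths in mm; the calibration is good to about 2 mm. A picture is of the moment at which its call begins. camera_params takes no time and is no camera call.
- job.hand_in(): hands the job in, once; it reports no verdict.
The state is a dict: "time": time; "joint_pos": joint angles; "qd": joint speeds; "joint_efforts": joint torques, N m; "tool_pos": TCP position; "tcp_rot": TCP orientation; "ft_force": force on the tool from outside, world axes, zero at the start; "wrist_torque": the same for the moment, N m; "finger_gap": finger opening in mm.
Only numpy, scipy, OpenCV 4.12 (cv2) and the standard library are available. Lean on these libraries where they do the work, as an engineer would, in place of code of your own. Each camera call takes 0.05 s, during which the arm holds its last target. There are 200 camera calls.

## Working session

There is one attempt and no reset: what is moved stays moved. The work goes in short steps, Python scripts to look and compute and a shell command to move; the robot and the scene stay as the last step left them, time stands still between calls to the robot, and variables do not carry over. Pictures are saved under pics/ and viewed, about 8 in all and at most 12, crops included, and the job is handed in when it is done.

```bash
mkdir -p pics; cat > h.py <<'E'
import numpy as np, cv2
from bench import telemetry, snapshot, camera_params, job
def ray(name,uv,z):
    p=camera_params(name);K=np.array(p["K"]);T=np.array(p["extrinsics"])
    uv=np.atleast_2d(uv).astype(float)
    d=np.c_[uv,np.ones(len(uv))]@np.linalg.inv(K).T@T[:3,:3].T
    o=T[:3,3]; return o+d*((z-o[2])/d[:,2])[:,None]
def cloud(name,dep):
    p=camera_params(name);K=np.array(p["K"]);T=np.array(p["extrinsics"])
    v,u=np.indices(dep.shape); d=np.stack([u,v,np.ones_like(u)],-1)@np.linalg.inv(K).T
    return (d*dep[...,None])@T[:3,:3].T+T[:3,3]
def proj(name,P):
    p=camera_params(name);K=np.array(p["K"]);T=np.linalg.inv(np.array(p["extrinsics"]))
    q=(np.atleast_2d(P)@T[:3,:3].T+T[:3,3])@K.T; return q[:,:2]/q[:,2:]
def save(fn,im,s=1): cv2.imwrite(fn,cv2.resize(im[:,:,::-1],None,fx=s,fy=s,interpolation=cv2.INTER_CUBIC))
E
python3 - <<'E'
from h import *
for n in("top","side"):
    im,d=snapshot(n); np.savez(f"{n}0.npz",im=im,d=d); save(f"pics/{n}0.png",im,1.5); print(n,np.array(camera_params(n)["extrinsics"]).round(2).tolist())
print(telemetry.sense())
E
```

```text
top [[0.01, -0.99, 0.12, 439.26], [-1.0, -0.01, 0.01, 119.7], [-0.01, -0.12, -0.99, 1214.34], [0.0, 0.0, 0.0, 1.0]]
side [[0.98, -0.13, 0.13, 450.57], [-0.18, -0.74, 0.65, -496.17], [0.01, -0.66, -0.75, 736.63], [0.0, 0.0, 0.0, 1.0]]
{'time': 0.1, 'joint_pos': array([ 6.93059834e+01,  7.51331269e+00,  8.53236976e+01,  5.24577458e-04,
        8.72628670e+01, -4.89342633e+00]), 'qd': array([ 0.0342761 , -0.14029984, -0.13842291,  0.08043887,  0.07449471,
        0.08166203]), 'joint_efforts': array([ 7.06538231e-04, -5.70946705e+01, -5.01945662e+01, -2.33984374e-04,
        8.04579060e-03, -3.97102929e-05]), 'tool_pos': array([163.17213863, 576.85608621, 230.3166481 ]), 'tcp_rot': array([-1.79900531e+02, -9.04181360e-03,  1.64199376e+02]), 'ft_force': array([ 0.74794695, -0.59860886, -0.45443822]), 'wrist_torque': array([ 0.00036498, -0.00843076, -0.01972202]), 'finger_gap': 85.254437449432}
```

View pics/top0.png

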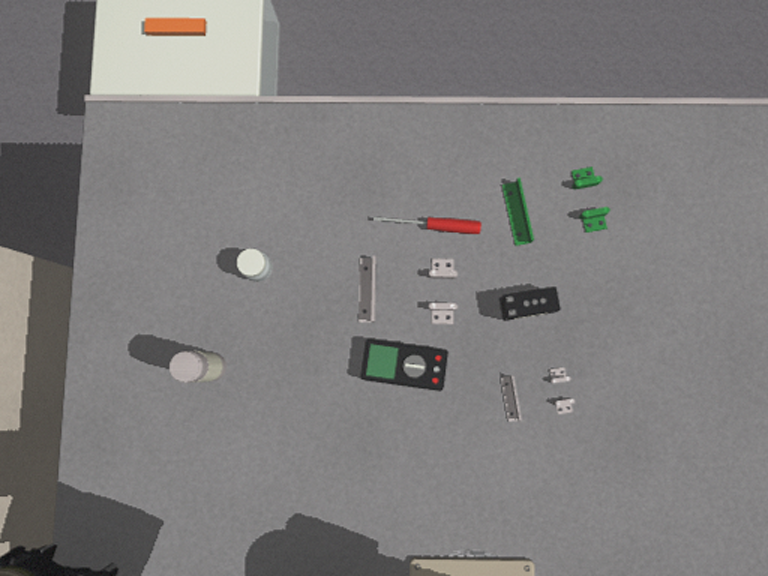

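View pics/side0.png

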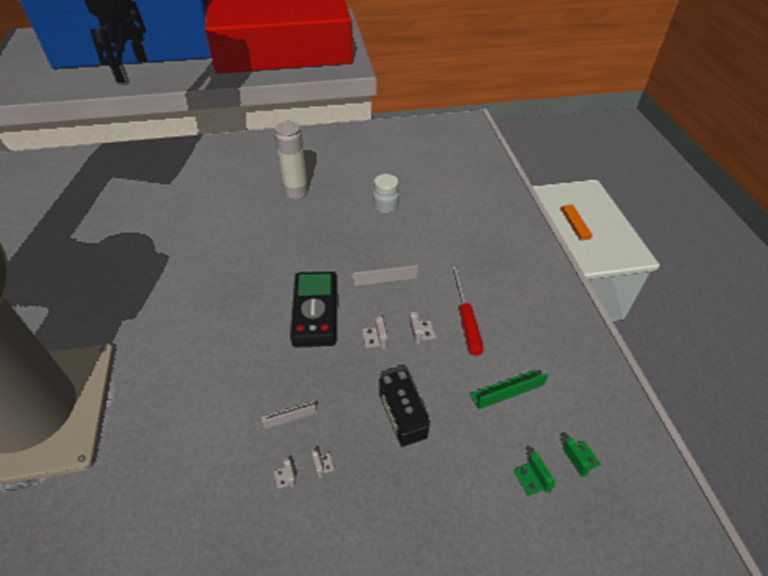

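Top view (1.5x pixels):
- **Bay candidates:** the aluminium bay at (443,290) with its rail at (367,289), the smaller aluminium bay at (560,390), and the green bay at (590,200). By the description the bay is the first: larger and not green.
- **Battery:** the black block at (530,303), tabs toward the gap. The other black thing is the meter at (405,365).

Next I'll measure and check with one crop.

```bash
cat > meas.py <<'E'
from h import *
def rect(P):
    (c,s,a)=cv2.minAreaRect(P[:,:2].astype(np.float32)); 
    if s[0]<s[1]: s=s[::-1]; a+=90
    return np.round(c,1),np.round(s,1),round((a+90)%180-90,1)
def region(C,uv0,uv1,zl,zh):
    S=C[uv0[1]:uv1[1],uv0[0]:uv1[0]].reshape(-1,3); return S[(S[:,2]>zl)&(S[:,2]<zh)]
E
python3 - <<'E'
from meas import *
f=np.load("top0.npz");im,d=f["im"],f["d"];C=cloud("top",d)
def R(n,a,b,zl,zh):
    P=region(C,[int(x/1.5) for x in a],[int(x/1.5) for x in b],zl,zh); print(n,len(P),rect(P) if len(P)>4 else '',np.percentile(P[:,2],[5,50,95]).round(1))
R("bat",(490,275),(575,330),44,62)
R("brkL",(425,250),(465,283),15,40); R("brkR",(425,297),(465,330),15,40); R("rail",(350,248),(385,330),18,45)
R("small",(540,360),(580,420),8,40);R("meter",(355,330),(455,395),20,50);R("driver",(365,210),(490,240),6,50)
bench=region(C,(200,220),(230,240),-50,50);print(np.median(bench[:,2]) if len(bench) else '')
crop=im[150:235,215:395]; save("pics/crop.png",crop,4)
E
```

```text
bat 602 (array([ 556.8, -103. ]), array([97.3, 44.1]), -80.0) [48.  52.3 56.1]
brkL 91 (array([611.3,  51.7]), array([49.7, 11.7]), -89.6) [19.2 23.4 27.9]
brkR 80 (array([550.8,  51.5]), array([49.4, 10.8]), 89.7) [18.2 23.4 27.1]
rail 90 (array([583.2, 179.4]), array([118.5,   5.1]), -0.8) [23.  29.9 33.4]
small 84 (array([ 404.6, -162.1]), array([60.1, 33.7]), 9.5) [ 9.3 16.6 20.3]
meter 1551 (array([445.3, 122.3]), array([149.9,  75. ]), 82.6) [29.5 34.4 39.9]
driver 409 (array([707.4,  82.8]), array([202.3,  38. ]), 85.8) [11.6 21.6 27.8]
-0.15301866104618966
```

View pics/crop.png

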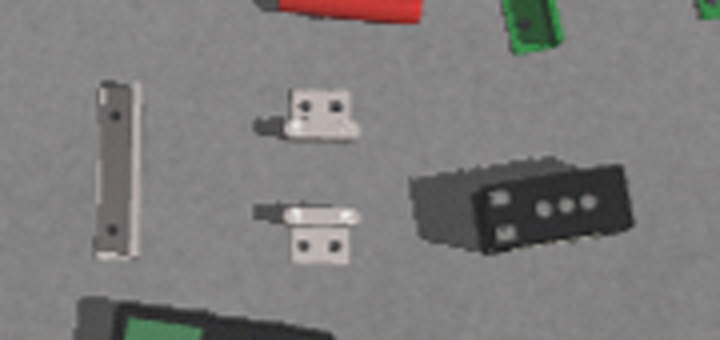

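The crop confirms it: bare aluminium brackets at crop (320,120) and (320,225), rail at (120,170), battery at (555,210) with its tabs facing the gap. In world coordinates the bay is at (581, 51.6) with its x about 89.5°, and the battery is at (557, -103) heading 100°.

Plan: push sideways (+x) with two spread fingers parallel to the bay to align the battery, then push from behind with the fingertips above bracket height.

```bash
python3 -m jog '[[[0,0,0,0,0,-0.0212,0.6],[0,0,0,0,0,-0.0212,0.6],[-0.41,-0.85,0,0,0,0,0.6],[-0.41,-0.85,0,0,0,0,0.6],[-0.41,-0.85,0,0,0,0,0.6],[-0.41,-0.85,0,0,0,0,0.6],[-0.41,-0.85,0,0,0,0,0.6],[-0.41,-0.85,0,0,0,0,0.6],[-0.41,-0.85,0,0,0,0,0.6],[-0.41,-0.85,0,0,0,0,0.6],[-0.41,-0.85,0,0,0,0,0.6],[-0.41,-0.85,0,0,0,0,0.6]]]'
python3 -m jog '[[[-0.41,-0.85,0,0,0,0,0.6],[-0.41,-0.85,0,0,0,0,0.6],[-0.41,-0.85,0,0,0,0,0.6],[-0.41,-0.85,0,0,0,0,0.6],[-0.41,-0.85,0,0,0,0,0.6],[-0.41,-0.85,0,0,0,0,0.6],[0,0,0,0,0,0,0.6],[0,0,0,0,0,0,0.6]]]'
```

```text
time: 1.6
tool_pos: [364.6, 148.9, 231.1]
tcp_rot: [-180.0, -0.0, 179.5]
ft_force: [0.6, 0.4, -0.4]
finger_gap: 51.3
time: 2.6
tool_pos: [484.5, -105.5, 230.7]
tcp_rot: [180.0, -0.1, 179.4]
ft_force: [0.3, 0.3, -0.5]
finger_gap: 50.8
```

```bash
python3 -m jog '[[[0,0.03,0.85,0,0,0,0.6],[0,0,0.85,0,0,0,0.6],[0,0,0.85,0,0,0,0.6],[0,0,0.85,0,0,0,0.6],[0,0,0.5,0,0,0,0.6],[0,0,0.3,0,0,0,0.6],[0,0,0,0,0,0,0.6],[0,0,0,0,0,0,0.6]]]'
python3 -m jog '[[[-0.14,0,0,0,0,0,0.6],[-0.14,0,0,0,0,0,0.6],[-0.1,0,0,0,0,0,0.6],[-0.1,0,0,0,0,0,0.6],[-0.1,0,0,0,0,0,0.6],[-0.1,0,0,0,0,0,0.6],[-0.1,0,0,0,0,0,0.6],[-0.1,0,0,0,0,0,0.6],[-0.1,0,0,0,0,0,0.6],[-0.1,0,0,0,0,0,0.6],[0,0,0,0,0,0,0.6],[0,0,0,0,0,0,0.6]]]'
python3 - <<'E'
from h import *
im,d=snapshot("side"); save("pics/side1.png",im[190:330,190:350],4)
E
```

```text
time: 3.6
tool_pos: [486.0, -104.3, 22.7]
tcp_rot: [-180.0, 0.1, 179.5]
ft_force: [-0.5, -0.6, 0.4]
finger_gap: 51.2
time: 5.1
tool_pos: [539.6, -105.0, 21.6]
tcp_rot: [-180.0, 0.1, 179.5]
ft_force: [0.3, 0.0, 0.8]
finger_gap: 51.1
```

View pics/side1.png

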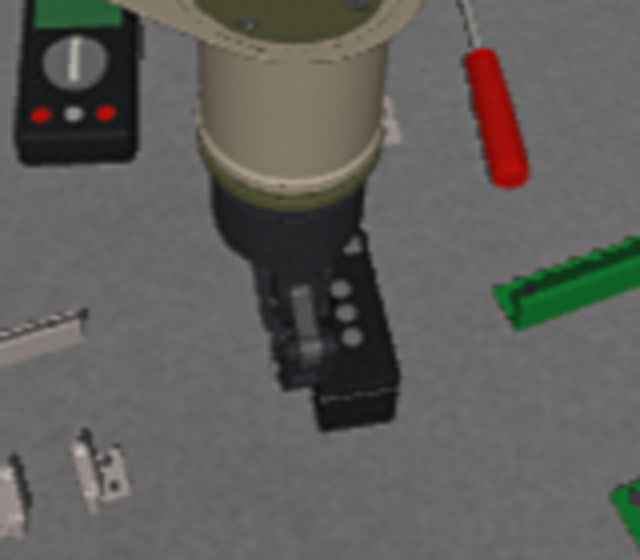

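The side crop shows the fingers at (300,330) along the near face of the battery, whose far edge and rear end at (360,400) are visible. I'll measure it from that visible far edge.

```bash
cat > far.py <<'E'
from meas import *
im,d=snapshot("side");C=cloud("side",d)
S=C.reshape(-1,3);S=S[(S[:,2]>45)&(S[:,2]<57)&(S[:,0]>530)&(S[:,0]<640)&(S[:,1]>-180)&(S[:,1]<150)]
print(len(S),"ymin/max",np.percentile(S[:,1],[0.5,99.5]).round(1))
b=[]
for y in np.arange(-150,120,6):
    q=S[(S[:,1]>y)&(S[:,1]<y+6)]
    if len(q)>5: b.append((y+3,np.percentile(q[:,0],98)))
b=np.array(b)
if len(b)>3:
    k=np.polyfit(b[:,0],b[:,1],1); print("far edge slope deg",np.degrees(np.arctan(k[0])).round(2),"x at mid",np.polyval(k,b[:,0].mean()).round(1)); print(b.round(1).tolist())
print(telemetry.sense()["tool_pos"].round(1),telemetry.sense()["ft_force"].round(1))
E
python3 far.py
```

```text
513 ymin/max [-157.7  -66.3]
far edge slope deg 1.09 x at mid 591.9
[[-147.0, 590.8], [-141.0, 591.9], [-135.0, 591.0], [-129.0, 592.3], [-123.0, 591.9], [-117.0, 591.5], [-111.0, 591.4], [-105.0, 591.8], [-99.0, 592.0], [-93.0, 592.8], [-87.0, 591.5], [-81.0, 592.8], [-75.0, 592.3], [-69.0, 593.1]]
[ 539.4 -104.9   21.6] [-0.1 -0.1  0.5]
```

```bash
python3 -m jog '[[[-0.07,0,0,0,0,0,0.6],[-0.07,0,0,0,0,0,0.6],[-0.06,0,0,0,0,0,0.6],[0,0,0,0,0,0,0.6],[0.3,0,0,0,0,0,0.6],[0.3,0,0,0,0,0,0.6],[0,0,-0.7,0,0,0,0.4],[0,0,-0.95,0,0,0,0.3],[0,0,-0.95,0,0,0,0.2],[-0.3,-0.8,0,0,0,0,0.2],[-0.6,-0.8,0,0,0,0,0.2],[-0.3,-0.8,0,0,0,0,0.2]]]'
python3 -m jog '[[[0,0,0,0,0,0.0278,0.2],[0,0,0,0,0,0.0278,0.2],[0,0,0,0,0,0.0278,0.2],[0,0,0,0,0,0.0278,0.2],[0,0,0,0,0,0.0278,0.2],[0,0,0,0,0,0.0278,0.2],[0,0,0,0,0,0.0278,0.2],[0,0,0,0,0,0.0278,0.2],[0,0,0,0,0,0.0278,0.2],[0,0,0,0,0,0,0.2]]]'
cat > m2.py <<'E'
from meas import *
import sys
im,d=snapshot("top");C=cloud("top",d);S=C.reshape(-1,3)
y0,y1=float(sys.argv[1]),float(sys.argv[2])
P=S[(S[:,2]>44)&(S[:,2]<62)&(S[:,0]>530)&(S[:,0]<640)&(S[:,1]>y0)&(S[:,1]<y1)];print("top",len(P),rect(P))
save(sys.argv[3],im[130:260,200:400],4)
E
python3 m2.py -162 -30 pics/top2.png; python3 far.py
```

```text
time: 6.7
tool_pos: [579.4, -226.4, 151.8]
tcp_rot: [-180.0, 0.1, 179.5]
ft_force: [0.3, -0.6, 0.7]
finger_gap: 17.0
time: 7.95
tool_pos: [578.1, -225.2, 151.4]
tcp_rot: [180.0, 0.0, 89.4]
ft_force: [0.6, -0.2, 0.5]
finger_gap: 17.1
top 608 (array([ 579.1, -107.2]), array([96.9, 43.7]), 89.7)
189 ymin/max [-137.   -61.5]
far edge slope deg 9.62 x at mid 580.0
[[-135.0, 582.2], [-105.0, 568.9], [-99.0, 570.7], [-93.0, 573.8], [-87.0, 581.2], [-81.0, 583.7], [-75.0, 584.7], [-69.0, 586.1], [-63.0, 589.1]]
[ 578.  -225.2  151.3] [ 0.2 -0.3 -0. ]
```

View pics/top2.png

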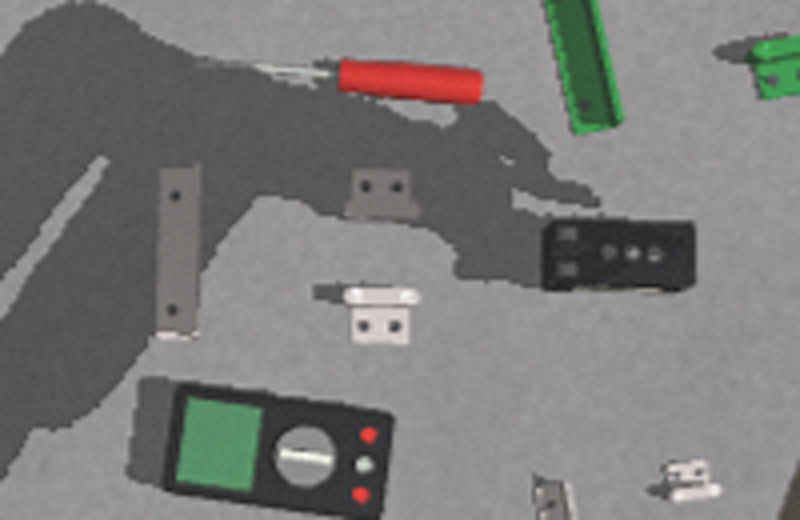

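Top crop: the battery at (620,255) is in line with the gap, measured at (579.1, -107.2) heading 89.7°, against a bay line of x≈579.6 there. The side measurement was blocked by the arm and is discarded. Next, push from behind.

```bash
python3 -m jog '[[[0,0.02,0.8,0,0,0,0.2],[0,0,0.8,0,0,0,0.2],[0,0,0.6,0,0,0,0.2],[0,0,0.24,0,0,0,0.2],[0.4,0,0,0,0,0,0.2],[0.4,0,0,0,0,0,0.2],[0.2,0,0,0,0,0,0.2],[0.12,0,0,0,0,0,0.2],[0.12,0,0,0,0,0,0.2],[0.12,0,0,0,0,0,0.2],[0.12,0,0,0,0,0,0.2],[0.12,0,0,0,0,0,0.2]]]'
python3 -m jog '[[[0.14,0,0,0,0,0,0.2],[0.14,0,0,0,0,0,0.2],[0.14,0,0,0,0,0,0.2],[0.14,0,0,0,0,0,0.2],[0.14,0,0,0,0,0,0.2],[0.14,0,0,0,0,0,0.2],[0.12,0,0,0,0,0,0.2],[0.06,0,0,0,0,0,0.2],[0,0,0,0,0,0,0.2]]]'
python3 m2.py -90 40 pics/top3.png; python3 far.py
```

```text
time: 9.55
tool_pos: [580.4, -146.3, 30.2]
tcp_rot: [179.9, 0.1, 89.3]
ft_force: [0.2, -5.8, 3.6]
finger_gap: 17.3
time: 10.68
tool_pos: [581.0, -94.8, 30.0]
tcp_rot: [179.9, 0.1, 89.4]
ft_force: [1.0, -4.1, 3.1]
finger_gap: 17.0
top 525 (array([581.1, -30. ]), array([86.3, 44.1]), 89.7)
81 ymin/max [-107.1   10.6]
far edge slope deg -22.1 x at mid 592.8
[[-105.0, 601.3], [-99.0, 597.4], [-93.0, 588.2], [-81.0, 588.1], [-75.0, 589.2]]
[580.9 -94.7  29.9] [ 1.  -4.4  3.3]
```

View pics/top3.png

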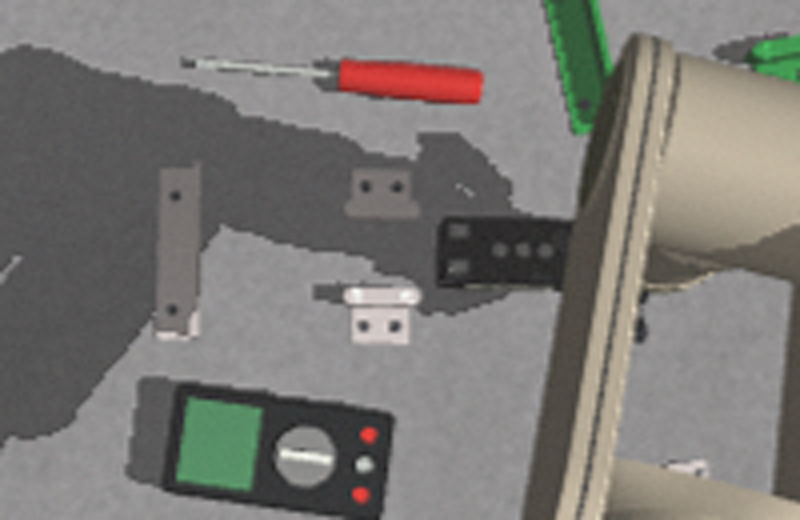

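The battery at crop (510,252) is centred on the gap within about 1 mm and square, with its front just short of the brackets at (380,200) and (380,300). I'll push on and watch the force.

```bash
python3 -m jog '[[[0.12,0,0,0,0,0,0.2],[0.12,0,0,0,0,0,0.2],[0.12,0,0,0,0,0,0.2],[0.12,0,0,0,0,0,0.2],[0.12,0,0,0,0,0,0.2],[0.12,0,0,0,0,0,0.2],[0.12,0,0,0,0,0,0.2],[0,0,0,0,0,0,0.2]]]'
python3 m2.py -40 90 pics/top4.png
```

```text
time: 11.78
tool_pos: [580.9, -52.1, 29.4]
tcp_rot: [180.0, -0.0, 89.4]
ft_force: [0.7, -4.0, 1.9]
finger_gap: 17.0
top 459 (array([580.7,  18.4]), array([75. , 43.7]), 89.9)
```

```bash
python3 -m jog '[[[0.18,0,0,0,0,0,0.2],[0.18,0,0,0,0,0,0.2],[0.18,0,0,0,0,0,0.2],[0.18,0,0,0,0,0,0.2],[0.18,0,0,0,0,0,0.2],[0.18,0,0,0,0,0,0.2],[0.18,0,0,0,0,0,0.2],[0.18,0,0,0,0,0,0.2],[0.18,0,0,0,0,0,0.2],[0.18,0,0,0,0,0,0.2],[0.18,0,0,0,0,0,0.2],[0,0,0,0,0,0,0.2]]]'
python3 -m jog '[[[0.08,0,0,0,0,0,0.2],[0.08,0,0,0,0,0,0.2],[0.06,0,0,0,0,0,0.2],[0,0,0,0,0,0,0.2]]]'
python3 m2.py 0 180 pics/top4.png
```

```text
time: 13.32
tool_pos: [581.2, 47.5, 28.8]
tcp_rot: [-179.9, -0.0, 89.4]
ft_force: [-0.2, -0.4, -0.1]
finger_gap: 16.9
time: 13.82
tool_pos: [581.5, 58.5, 29.0]
tcp_rot: [-180.0, -0.0, 89.4]
ft_force: [0.3, -0.3, -1.4]
finger_gap: 17.0
top 284 (array([582.5, 121.8]), array([88.8, 44.1]), 90.0)
```

View pics/top4.png

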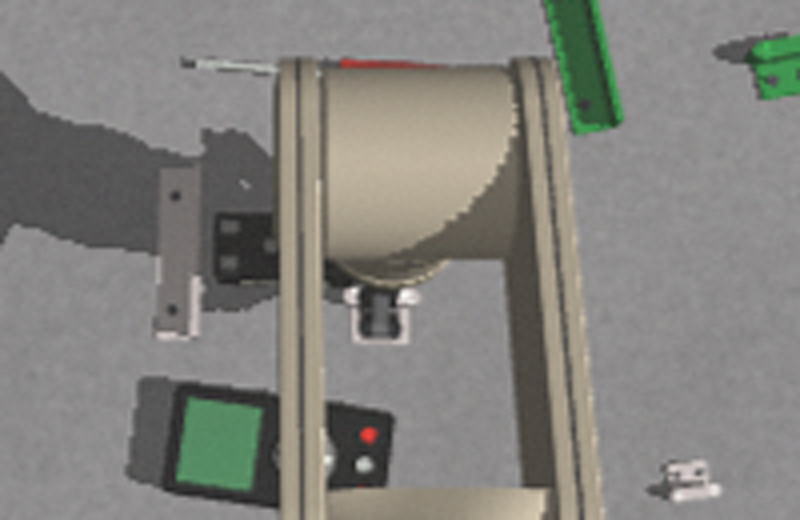

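The front end at crop (215,250) is about 10 mm short of the rail at (180,250) and square. Now I'll creep forward until the force shows contact.

```bash
python3 -m jog '[[[0.08,0,0,0,0,0,0.2],[0.06,0,0,0,0,0,0.2],[0.03,0,0,0,0,0,0.2],[0,0,0,0,0,0,0.2]]]'
python3 -m jog '[[[0.02,0,0,0,0,0,0.2],[0.02,0,0,0,0,0,0.2],[0,0,0,0,0,0,0.2]]]'
```

```text
time: 14.38
tool_pos: [582.0, 66.7, 29.3]
tcp_rot: [180.0, -0.0, 89.4]
ft_force: [-0.7, -1.8, -0.1]
finger_gap: 17.0
time: 14.75
tool_pos: [582.0, 68.4, 29.3]
tcp_rot: [180.0, -0.0, 89.4]
ft_force: [-0.8, -2.1, -1.1]
finger_gap: 16.9
```

```bash
python3 -m jog '[[[0.02,0,0,0,0,0,0.2],[0.02,0,0,0,0,0,0.2],[0,0,0,0,0,0,0.2]]]'
python3 -m jog '[[[0.02,0,0,0,0,0,0.2],[0,0,0,0,0,0,0.2]]]'
```

```text
time: 15.12
tool_pos: [582.3, 69.2, 29.4]
tcp_rot: [180.0, 0.1, 89.4]
ft_force: [-0.3, -8.8, -0.5]
finger_gap: 16.9
time: 15.38
tool_pos: [582.4, 69.2, 29.5]
tcp_rot: [180.0, 0.2, 89.4]
ft_force: [0.0, -12.2, -0.5]
finger_gap: 17.2
```

Contact: the TCP has stalled at y=69.2 and the force has risen to 12 N. Backing off, lifting and checking.

```bash
python3 -m jog '[[[-0.3,0,0,0,0,0,0.2],[-0.5,0,0,0,0,0,0.2],[-0.5,0,0,0,0,0,0.2],[0,0,-0.8,0,0,0,0.2],[0,0,-0.9,0,0,0,0.2],[0,0,-0.9,0,0,0,0.2],[-0.95,0,0,0,0,0,0.2],[-0.95,0,0,0,0,0,0.2],[-0.95,0,0,0,0,0,0.2],[-0.95,0,0,0,0,0,0.2],[-0.95,0,0,0,0,0,0.2],[0,0,0,0,0,0,0.2]]]'
python3 m2.py 0 180 pics/top5.png
python3 - <<'E'
from meas import *
im,d=snapshot("top");C=cloud("top",d)
def R(n,a,b,zl,zh):
    P=region(C,[int(x/1.5) for x in a],[int(x/1.5) for x in b],zl,zh); print(n,len(P),rect(P))
R("rail",(350,248),(385,330),18,37);R("meter",(355,330),(455,395),20,50);R("driver",(365,210),(490,240),6,50)
E
```

```text
time: 16.88
tool_pos: [578.3, -234.5, 159.3]
tcp_rot: [180.0, 0.0, 89.2]
ft_force: [0.1, 1.7, 0.1]
finger_gap: 17.3
top 598 (array([582.2, 129.5]), array([94.2, 44.2]), -89.3)
rail 74 (array([583.4, 179.6]), array([118.6,   5. ]), -0.4)
meter 1548 (array([445.3, 122.1]), array([150.1,  75. ]), 82.5)
driver 408 (array([706.4,  74.6]), array([217.5,  53.8]), -88.3)
```

View pics/top5.png

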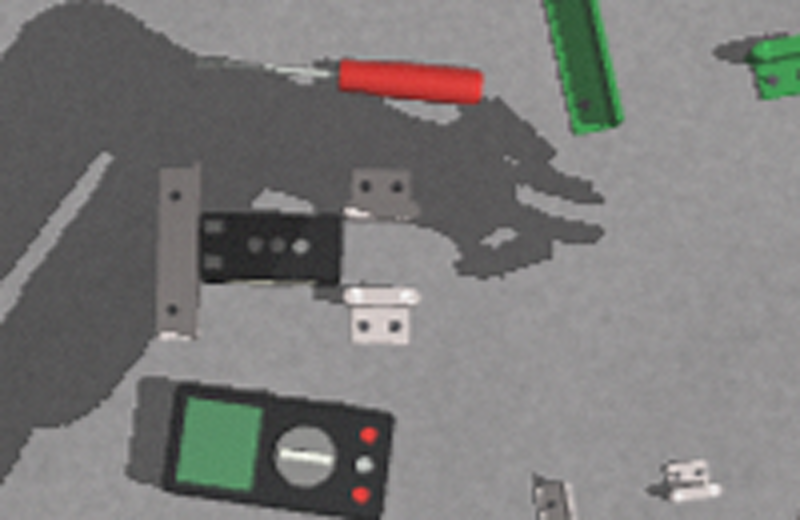

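The battery (270,247) is flush and square against the rail (180,250), fully beyond the brackets. The robot is clear, and the screwdriver and meter look unmoved. Handing in.

```bash
python3 -c "
from bench import job
print(job.hand_in())"
```

```text
the job is handed in; nothing more can be done
None
```

The battery is home against the stop rail, and I handed the job in at about 17 s of the 64 s allowed. I squared and centred it with one sideways push from two spread fingers. I then pushed it from behind through the gap until the arm stalled against the rail, at about 12 N.

| Last check (top camera) | Measured | Limit |
|---|---|---|
| Battery along the bay | about 77–78 mm | 71.5–81 mm |
| Off the centre line | about 1 mm | 12 mm |
| Angle to the bay | about 1° | 5° |

- **Other things on the bench:** the meter measured within 0.2 mm of its start. The jar and spray can were not re-measured, but the arm never went near them.
- **Checks that disagreed:** the screwdriver's measured centre came out 8 mm off along y, with a larger outline than at the start. It looks unmoved in the picture and nothing touched it, so I take this as depth noise on its thin shaft. Two side-camera edge readings were blocked by the arm, and I did not use them.

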